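Clamp the glued rubber stamp with the one-hand ratchet clamp

ROBOT

A 7-joint arm with a two-finger parallel gripper is mounted at the origin on a cart in front of the work surface, level with it; the furniture and walls round the work are solid. World frame = base frame: x ahead of the robot, y to its left, z up, the work surface at z = 0. Lengths are in m, angles in rad, forces in N, time in s.
With the tool pointing down it reaches from about 0.425 to 0.925 m from the base axis. Payload 6.8 kg.
Tool frame: the origin (TCP) lies between the finger pads; the fingertips stand finger_overhang ahead of it and the grasp point (between the pads) lies 6 mm ahead of it (finger_overhang is the distance from the TCP to the fingertips, in m); z points along the fingers, y is the line along which they close (so a half turn about z gives the same grasp; the last joint's range is limited). The gripper opens to 85 mm and grips with 20 to 120 N. Pads are 22 mm wide; open, the fingers measure 114 mm over their backs; the gripper's body (76 mm by 85 mm) begins 54 mm behind the grasp point. The pads swing forward as they close: fully open they stand 13 mm farther back than shut.
Start: joints at [1.177, 0.477, 0.022, 1.555, -0.011, 1.109, -0.083], TCP at [0.19, -0.648, 0.256] pointing down, gripper open.
Joint ranges: [-2.96, 2.96], [-0.34, 2.1], [-1.41, 1.46], [0.24, 2.44], [-1.37, 4.51], [0.17, 1.92], [-2.96, 2.96]. Speed limits (rad/s): [2.39, 2.39, 3.14, 3.14, 3.14, 3.14, 3.14].

INTERFACE

Orientations are given as a unit quaternion [w, x, y, z].
In Python, from station import * gives the robot as it stands.
- The arm moves only by the tool drive_tool, never from a script. Its argument "increments" is a list of rows, each an object of numbers: "claw": the finger opening in m, from 0 to 0.0854; "dx", "dy", "dz": the shift along the tool's x, y, z in m; "wx", "wy", "wz": the turn, a rotation vector about the tool's x, y, z in degrees. A call has 1 to 20 rows; each row shifts and turns the commanded pose from where the row before left it, along the tool's axes as they then stand; what a row does not reach is not made up. A row lasts 1/8 s, in which the tool goes at most 62.5 mm and 10.7 degrees, less where a joint would pass 70% of its speed; a pose out of reach is approached as far as the arm can. A call with a gripper value outside its range is refused whole. The fingers move at their own pace and stop on an object; "newtons" is the grip in N (left out, the last holds). Time passes only in rows, so rows that do not move let the fingers close. It gives the time, the measured TCP pose, the force, the opening and the grip force at its end, in the units of the state.
- get_obs(): the state, without advancing time (a new reading comes with each control period).
- read_camera(name): name is "side" or "top" or "wrist"; returns (picture, depth): 384x512x3 uint8, red, green, blue; 384x512 float32, m along the optical axis (not along the pixel's ray), 0 where there is no reading.
- calibration(name): a dict with "intrinsics" (3x3 intrinsics, pixels), "R" (3x3) and "t" (3): a world point X has camera coordinates R X + t; the wrist camera has in their place "mount" (4x4, takes a point from camera to tool coordinates, whose origin is the TCP and whose axes are the flange's). Camera axes: x right, y down, z forward; pixel columns grow to the right and rows downward; lengths in m; the calibration is good to about 2 mm. A picture is of the moment at which its call begins: read the wrist's pose just before it. calibration takes no time and is no camera call.
- hand_in(): hands the job in; it is judged then, once.
The state is a dict: "t": time; "q": joint angles; "joint_vel": joint speeds; "joint_torque": joint torques, N m; "eef_pos": TCP position; "tool_rot": TCP orientation; "contact_force": force on the tool from outside, world axes, zero at the start; "torque": the same for the moment, N m; "gripper_width": opening from 0.0 (shut) to 1.0 (fully open); "grasp_force": force on a finger pad.
Only numpy, scipy, OpenCV 4.12 (cv2) and the standard library are available. Lean on these libraries where they do the work, as an engineer would, in place of code of your own. Each camera call takes 0.05 s, during which the arm holds its last target. There are 200 camera calls.

TASK

The wooden block of the small rubber stamp has just been glued: stand it upright, die down, between the two jaws of the bench clamp, long sides facing the jaws, and let go of it. Then take the clamp's upright handle and trigger between the fingers and pump the trigger, squeezing and letting it spring back, until the sprung jaw pad has run up and bears on the stamp firmly but gently, without crushing it; move the jaw only by the trigger. Finish while still holding the trigger squeezed, with the stamp clamped, and leave the other things on the worktop alone.

Things in the scene. Friction and masses are not known exactly. Their poses are not given: they have to be found in the camera images.
- stamp: Wood-mounted rubber stamp standing by itself on the worktop in front of the clamp's grip end: pale wooden block, 28 (x) x 44 (y) x 38 mm high, with a finger groove along each long side and a thin rubber die underneath, about 80 g. Origin: centre of the underside; z up, y along the 44 mm length. Best grasped across its two ends (44 mm), so that the long sides stay free for the jaws. More than 35 N crushes it.
- seat (a point): Point on top of the clamp's steel bed, 20 mm above the worktop, where the stamp's origin should stand (centre line of the jaws). x runs along the clamp towards the fixed jaw, y across, z up. The fixed jaw's face is 23 mm off in +x: a stamp bearing on it has its origin at x = +9 mm. Both jaws reach 24 mm above the bed; bed 62, fixed jaw 60, sprung pad 46 mm wide.
- pad_face (a point): Centre of the front of the sprung pad on the moving jaw, 11 mm above the bed; x as for seat, towards the fixed jaw. The pad must press on the stamp's long side.
- grip (a point): Midway between the outer faces of the two upright grips (trigger out), 110 mm above the worktop, 20 mm below their tops; x as for seat; moves with the frame. Handle (fixed to the frame) outer face at +32 mm in x, trigger outer face at -32 mm; 64 mm over both, 38 mm when squeezed. Grips are 24 and 22 mm wide across, free to grasp from above, from 75 mm above the worktop up.
- carriage: Steel clamp frame, 295 mm long, with bed, fixed jaw and upright black handle, on a fixed wooden board 350 x 90 x 10 mm. It floats along its x up to 20 mm either way on the board (1 N friction), so squeezing the grips centres it in the fingers; starts in the middle. Origin: at worktop height, 97 mm behind seat; x towards the fixed jaw, z up.
- trigger_post: The trigger, a grey upright post behind the black handle. Origin as body carriage when the trigger is out.
- jaw_slide: The moving jaw with its toothed rod and sprung pad. Origin as body carriage when the jaw is fully back.
- pad_block: The sprung rubber pad, 8 x 46 x 16 mm, in front of the moving jaw. Origin moves with it.
- trigger (a joint): Trigger squeeze in m: 0 out, 0.026 fully squeezed on its stop. Springs back by itself (2 to 4.6 N). Squeezing it towards the handle carries the toothed rod and jaw along one to one; letting it out leaves the jaw where it is. Ratchet teeth are 5 mm apart, so about 5 to 8 mm of each stroke is idle; let it out fully.
- jaw (a joint): Advance of the moving jaw in m, 0 fully back (pad face 90 mm from the fixed jaw) to 0.085; starts anywhere from 0 to 0.025. Friction of 6 N keeps it where it was pushed.
- pad (a joint): Compression of the sprung pad in m: 0 when it touches nothing, 2.5 N per mm, stop at 0.017. 3 to 9 mm is right; at 14 mm (35 N) the stamp is crushed. Finger force on the grips exceeds the pad's force by about 10 N (friction, trigger spring): 20 to 30 N of finger force suits, 45 N or more against the stamp crushes it.
- glue_jar: Bystander: round glue jar behind the clamp, 56 mm wide, 95 mm high; leave alone.
- weight: Bystander: brass scale weight, 38 mm wide, 45 mm high; leave alone.
- padlock: Bystander: brass padlock lying flat, 61 x 42 x 13 mm; leave alone.

How it is judged:
On the way, in this order (a step that is already met when the one before it is completed fails the run):
1. the stamp stands on the bed between the jaws, long sides towards them, let go, with the trigger not yet touched (x of stamp in the frame of seat between -0.03 and 0.013 m and y of stamp in the frame of seat between -0.018 and 0.018 m and z of stamp in the frame of seat below 0.004 m and angle between stamp's own z axis and vertical below 0.1 rad and angle between the x axis of stamp and the x axis of seat, either way round below 0.3 rad and contact force between the fingers and stamp below 0.1 N and value of joint trigger below 0.003 m), for 0.2 s.
2. the pad has been pumped up against the stamp (value of joint pad above 0.001 m and contact force between pad_block and stamp above 1.5 N), for 0.1 s.
At the end, for the whole second after the job is handed in: Fingers still squeeze the trigger (over 1.5 N, at least 3 mm in); pad compressed 1.5 to 13.5 mm, pressing the stamp (over 3 N) against the fixed jaw; stamp upright on the bed (0.12 rad), within 20 mm of the centre line, long sides along the jaws (0.15 rad), untouched, at rest (value of joint pad between 0.0015 and 0.0135 m and contact force between pad_block and stamp above 3 N and contact force between the fingers and trigger_post above 1.5 N and value of joint trigger above 0.003 m and contact force between the fingers and stamp below 0.1 N and x of stamp in the frame of seat above 0.005 m and y of stamp in the frame of seat between -0.02 and 0.02 m and z of stamp in the frame of seat below 0.004 m and angle between stamp's own z axis and vertical below 0.12 rad and angle between the x axis of stamp and the x axis of seat, either way round below 0.15 rad and linear speed of stamp below 0.02 m/s); the arm keeps its last pose, push and grip.
It fails at once if the stamp is crushed (pad compressed more than 14 mm) (value of joint pad above 0.014 m).
It fails at once if the jaw is pushed by the robot directly instead of by the trigger (contact force between any of the arm, the fingers and jaw_slide above 3 N).
It fails at once if the stamp is tipped over (angle between stamp's own z axis and vertical above 0.8 rad).
It fails at once if a bystander is moved (distance of any of glue_jar, weight, padlock from where it was at the start of the episode above 0.02 m).
It also fails if it takes over 61 s, if anything falls off the work surface, if the arm or the gripper's body presses on something with over 40 N, if the wrist force passes 120 N, or if a joint passes its speed limit or range.

## Working session

There is one attempt and no reset: what is moved stays moved. The work goes in short steps, Python scripts to look and compute and a tool call to move; the robot and the scene stay as the last step left them, time stands still between calls to the robot, and variables do not carry over. Pictures are saved under pics/ and viewed, at most 10 in all, crops included, and the job is handed in when it is done.

Besides the shell and the picture viewer there is one more tool, called after "Request:" by a JSON object that holds its "fn" and its "kwargs". drive_tool: Moves the arm, as the interface text tells. Its arguments: {"type":"object","properties":{"increments":{"type":"array","items":{"type":"object","properties":{"claw":{"type":"number"},"dx":{"type":"number"},"dy":{"type":"number"},"dz":{"type":"number"},"wx":{"type":"number"},"wy":{"type":"number"},"wz":{"type":"number"}}}},"newtons":{"type":"number"}},"required":["increments"]}

```bash
ls; mkdir -p pics; cat > h.py <<'E'
import numpy as np, cv2
from station import *
def snap(n,f):
    o=get_obs(); p,d=read_camera(n); cv2.imwrite('pics/%s.png'%f,p[:,:,::-1]); np.savez('pics/%s.npz'%f,p=p,d=d,pos=o['eef_pos'],rot=o['tool_rot']); return p,d
E
python3 - <<'E'
from h import *
o=get_obs(); print({k:np.round(v,3) for k,v in o.items()})
for n in('top','side'):
    snap(n,n+'0'); print(calibration(n))
print(calibration('wrist'))
a=np.vstack([cv2.imread('pics/top0.png'),cv2.imread('pics/side0.png')])
import station; print([x for x in dir(station) if x[0]!='_'])
E
```

```text
pics
{'t': np.float64(0.0), 'q': array([ 1.177,  0.478,  0.022,  1.556, -0.011,  1.109, -0.083]), 'joint_vel': array([-0.001,  0.002, -0.001, -0.001,  0.001, -0.001,  0.   ]), 'joint_torque': array([-1.0000e-03, -5.9645e+01,  1.6070e+00, -2.8119e+01,  1.2000e-02,
        9.0000e-03, -0.0000e+00]), 'eef_pos': array([ 0.19 , -0.647,  0.255]), 'tool_rot': array([-0.001,  0.99 ,  0.142, -0.   ]), 'contact_force': array([-0.229,  0.395, -0.189]), 'torque': array([-0.046, -0.008,  0.026]), 'grasp_force': np.float64(0.0), 'gripper_width': np.float64(1.001)}
{'intrinsics': array([[482.35110083,   0.        , 251.94630772],
       [  0.        , 482.35110083, 192.0047262 ],
       [  0.        ,   0.        ,   1.        ]]), 'R': array([[-0.01823616, -0.99976768,  0.01149058],
       [-0.98325693,  0.01584858, -0.18153408],
       [ 0.1813098 , -0.01460867, -0.98331752]]), 't': array([-0.02164599,  0.62917836,  1.1867599 ])}
{'intrinsics': array([[405.58536025,   0.        , 258.93831946],
       [  0.        , 405.58536025, 189.12132338],
       [  0.        ,   0.        ,   1.        ]]), 'R': array([[ 0.98542489, -0.16974431, -0.01116468],
       [-0.10873206, -0.5780341 , -0.808736  ],
       [ 0.13082477,  0.79816255, -0.58806584]]), 't': array([-0.61178987,  0.12935998,  0.91603768])}
{'intrinsics': array([[345.21363469,   0.        , 248.66468545],
       [  0.        , 345.21363469, 195.77025542],
       [  0.        ,   0.        ,   1.        ]]), 'mount': array([[ 2.20536124e-04, -9.45695080e-01, -3.25055023e-01,
         8.44059368e-02],
       [ 9.99999146e-01, -2.10075298e-04,  1.28963739e-03,
         1.13123488e-04],
       [-1.28788977e-03, -3.25055030e-01,  9.45694226e-01,
        -1.16952715e-01],
       [ 0.00000000e+00,  0.00000000e+00,  0.00000000e+00,
         1.00000000e+00]])}
['PlanningError', 'calibration', 'finger_overhang', 'get_obs', 'hand_in', 'read_camera']
```

View pics/top0.png

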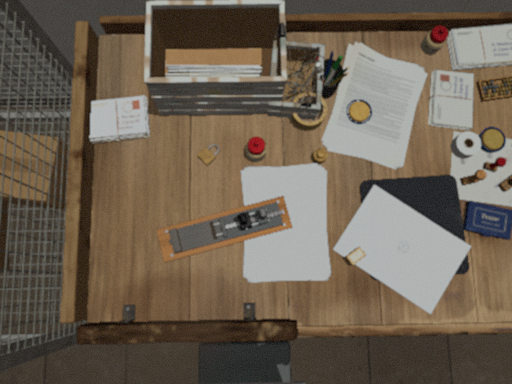

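View pics/side0.png

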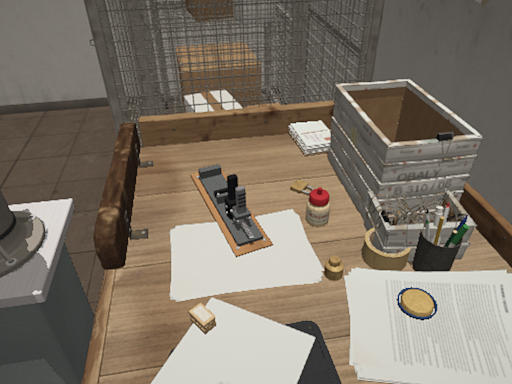

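```bash
cat >> h.py <<'E'
def ray(n,u,v,z,pose=None):
    c=calibration(n);K=c['intrinsics']; r=np.linalg.inv(K)@[u,v,1]
    if n=='wrist':
        from scipy.spatial.transform import Rotation as Ro
        pos,q=pose; R=Ro.from_quat(np.r_[q[1:],q[0]]).as_matrix(); M=c['mount']
        o=R@M[:3,3]+pos; d=R@(M[:3,:3]@r)
    else: o=-c['R'].T@c['t']; d=c['R'].T@r
    return o+d*(z-o[2])/d[2]
E
python3 - <<'E'
from h import *
p=cv2.imread('pics/top0.png'); s=cv2.imread('pics/side0.png')
a=cv2.resize(p[190:265,150:300],(750,375),interpolation=3)
b=cv2.resize(p[240:275,335:380],(270,210),interpolation=3)
c=cv2.resize(s[160:255,180:280],(400,210),interpolation=3)
im=np.zeros((585,750,3),np.uint8); im[:375]=a; im[375:,:270]=b; im[375:,300:700]=c
cv2.imwrite('pics/c0.png',im)
hsv=cv2.cvtColor(p,cv2.COLOR_BGR2HSV)
for u,v in((170,243),(282,205),(205,236),(356,256)): print(hsv[v,u])
for u,v in((158,240),(166,260),(292,216),(286,197)): print(ray('top',u,v,.01))
print(ray('top',356,257,.038),finger_overhang)
E
```

```text
[17 70 99]
[ 14 162 134]
[19 30 95]
[ 30  20 180]
[0.51332487 0.21589793 0.01      ]
[0.46087086 0.19420019 0.01      ]
[ 0.57092948 -0.13846871  0.01      ]
[ 0.62244197 -0.12409664  0.01      ]
[ 0.45859522 -0.29646173  0.038     ] 0.025
```

View pics/c0.png

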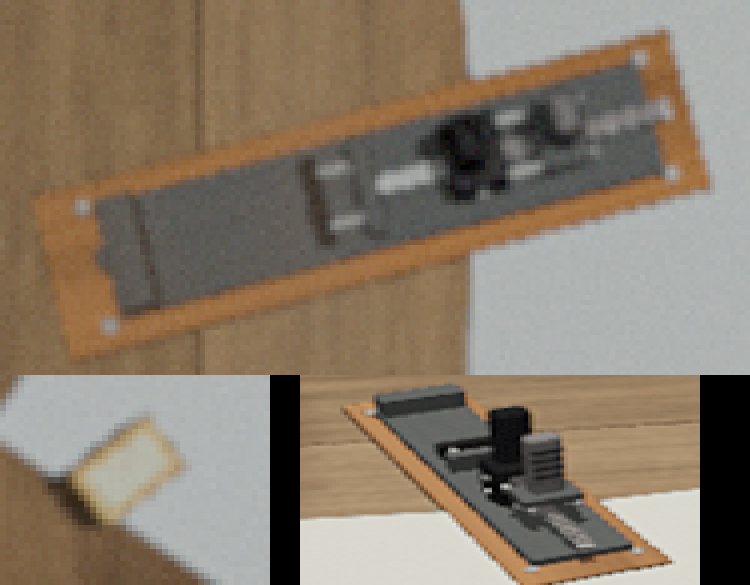

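Request:
{"fn": "drive_tool", "kwargs": {"increments": [{"dx": 0.04, "dy": -0.029, "dz": 0.007}, {"dx": 0.04, "dy": -0.029, "dz": 0.007}, {"dx": 0.04, "dy": -0.029, "dz": 0.007}, {"dx": 0.04, "dy": -0.029, "dz": 0.007}, {"dx": 0.04, "dy": -0.029, "dz": 0.007}, {"dx": 0.04, "dy": -0.029, "dz": 0.007}, {"dx": 0.04, "dy": -0.029, "dz": 0.007}, {"dx": 0.04, "dy": -0.029, "dz": 0.007}, {"dx": 0.037, "dy": -0.03}, {"wz": -10}, {"wz": -10}, {}, {}]}}

```text
schema error: expected keys claw, dx, dy, dz, wx, wy, wz
```

```bash
python3 - <<'E'
from h import *
snap('wrist','w1')
E
```

```text
(no output)
```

View pics/w1.png

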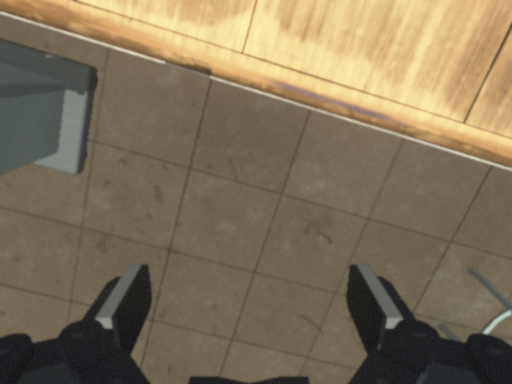

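The picture shows floor and the table edge at the top: the move was refused because every row needs all its keys.

Request:
{"fn": "drive_tool", "kwargs": {"increments": [{"claw": 0.085, "dx": 0.04, "dy": -0.029, "dz": 0.007, "wx": 0, "wy": 0, "wz": 0}, {"claw": 0.085, "dx": 0.04, "dy": -0.029, "dz": 0.007, "wx": 0, "wy": 0, "wz": 0}, {"claw": 0.085, "dx": 0.04, "dy": -0.029, "dz": 0.007, "wx": 0, "wy": 0, "wz": 0}, {"claw": 0.085, "dx": 0.04, "dy": -0.029, "dz": 0.007, "wx": 0, "wy": 0, "wz": 0}, {"claw": 0.085, "dx": 0.04, "dy": -0.029, "dz": 0.007, "wx": 0, "wy": 0, "wz": 0}, {"claw": 0.085, "dx": 0.04, "dy": -0.029, "dz": 0.007, "wx": 0, "wy": 0, "wz": 0}, {"claw": 0.085, "dx": 0.04, "dy": -0.029, "dz": 0.007, "wx": 0, "wy": 0, "wz": 0}, {"claw": 0.085, "dx": 0.04, "dy": -0.029, "dz": 0.007, "wx": 0, "wy": 0, "wz": 0}, {"claw": 0.085, "dx": 0.037, "dy": -0.03, "dz": 0, "wx": 0, "wy": 0, "wz": 0}, {"claw": 0.085, "dx": 0, "dy": 0, "dz": 0, "wx": 0, "wy": 0, "wz": -10}, {"claw": 0.085, "dx": 0, "dy": 0, "dz": 0, "wx": 0, "wy": 0, "wz": -10}, {"claw": 0.085, "dx": 0, "dy": 0, "dz": 0, "wx": 0, "wy": 0, "wz": 0}]}}

```text
t: 1.65
eef_pos: [0.4588, -0.2956, 0.2001]
tool_rot: [-0.0, 0.95, 0.311, -0.0]
contact_force: [0.0, -1.0, 0.5]
gripper_width: 0.998
grasp_force: 0.0
```

```bash
python3 - <<'E'
from h import *
snap('wrist','w2')
E
```

```text
(no output)
```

View pics/w2.png

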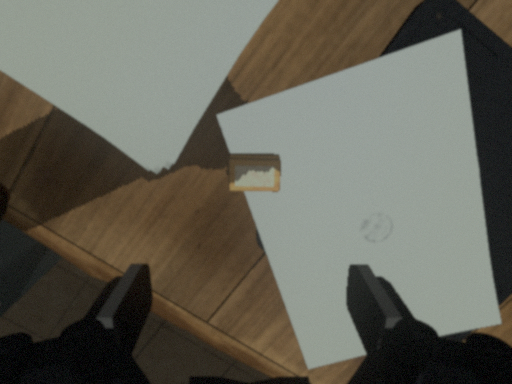

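The stamp is at columns 229–281, rows 154–192 (top face about 168–192), almost aligned with the tool. I'll measure it by depth.

```bash
cat >> h.py <<'E'
from scipy.spatial.transform import Rotation as Ro
def cloud(f,n='wrist'):
    z=np.load('pics/%s.npz'%f); d=z['d']; c=calibration(n); K=c['intrinsics']
    v,u=np.mgrid[:384,:512]; P=np.stack([(u-K[0,2])/K[0,0]*d,(v-K[1,2])/K[1,1]*d,d],-1)
    if n=='wrist':
        q=z['rot']; R=Ro.from_quat(np.r_[q[1:],q[0]]).as_matrix(); M=c['mount']
        return (P@M[:3,:3].T+M[:3,3])@R.T+z['pos']
    return (P-c['t'])@c['R']
def rect(W,m):
    r=cv2.minAreaRect((W[m][:,:2]*1000).astype(np.float32)); b=cv2.boxPoints(r); e=b[1]-b[0],b[2]-b[1]; l=max(e,key=np.linalg.norm)
    return np.round(r[0],1),np.round(r[1],1),round(float(np.degrees(np.arctan2(l[1],l[0])))%180,1)
E
python3 - <<'E'
from h import *
W=cloud('w2'); z=W[...,2]
print(z[140:205:4,255].round(3), z[250,180], z[300,300],z[100,400])
box=np.zeros(z.shape,bool); box[145:205,215:295]=1
zt=np.percentile(z[box],97); m=box&(abs(z-zt)<.006); print(zt,m.sum(),rect(W,m))
T=cloud('top0','top'); t=T[...,2]
for n,(u,v) in dict(table=(120,200),fixed=(176,241),bed=(195,238),mov=(214,228),hand=(243,220),trig=(262,215),board=(283,205),stamp=(356,256)).items(): print(n,T[v,u].round(3))
E
```

```text
[0.011 0.01  0.009 0.011 0.021 0.038 0.038 0.037 0.036 0.038 0.037 0.038
 0.038 0.011 0.012 0.01  0.011] -0.0006201962989257903 0.010843477873702184 0.010197038231118116
0.03843081172676206 1692 (array([ 466.9, -295.9]), array([28.3, 44. ]), 124.5)
table [ 0.624  0.322 -0.002]
fixed [0.507 0.164 0.041]
bed [0.516 0.118 0.019]
mov [0.541 0.068 0.022]
hand [ 0.547 -0.009  0.129]
trig [ 0.559 -0.055  0.13 ]
board [ 0.6   -0.115  0.015]
stamp [ 0.461 -0.296  0.039]
```

Request:
{"fn": "drive_tool", "kwargs": {"newtons": 30, "increments": [{"claw": 0.085, "dx": 0.0064, "dy": 0.005, "dz": 0.04, "wx": 0, "wy": 0, "wz": 1.8}, {"claw": 0.085, "dx": 0, "dy": 0, "dz": 0.05, "wx": 0, "wy": 0, "wz": 0}, {"claw": 0.085, "dx": 0, "dy": 0, "dz": 0.05, "wx": 0, "wy": 0, "wz": 0}, {"claw": 0.085, "dx": 0, "dy": 0, "dz": 0.024, "wx": 0, "wy": 0, "wz": 0}, {"claw": 0.085, "dx": 0, "dy": 0, "dz": 0, "wx": 0, "wy": 0, "wz": 0}, {"claw": 0.03, "dx": 0, "dy": 0, "dz": 0, "wx": 0, "wy": 0, "wz": 0}, {"claw": 0.03, "dx": 0, "dy": 0, "dz": 0, "wx": 0, "wy": 0, "wz": 0}, {"claw": 0.03, "dx": 0, "dy": 0, "dz": 0, "wx": 0, "wy": 0, "wz": 0}, {"claw": 0.03, "dx": 0, "dy": 0, "dz": 0, "wx": 0, "wy": 0, "wz": 0}, {"claw": 0.03, "dx": 0, "dy": 0, "dz": 0, "wx": 0, "wy": 0, "wz": 0}]}}

```text
t: 2.95
eef_pos: [0.468, -0.2964, 0.0378]
tool_rot: [0.001, 0.955, 0.297, 0.001]
contact_force: [-0.7, 0.3, 6.9]
gripper_width: 0.513
grasp_force: 31.6
```

Request:
{"fn": "drive_tool", "kwargs": {"increments": [{"claw": 0.03, "dx": 0, "dy": 0, "dz": -0.05, "wx": 0, "wy": 0, "wz": 0}, {"claw": 0.03, "dx": 0, "dy": 0, "dz": -0.06, "wx": 0, "wy": 0, "wz": 0}, {"claw": 0.03, "dx": 0, "dy": 0, "dz": -0.06, "wx": 0, "wy": 0, "wz": 0}, {"claw": 0.03, "dx": 0.0346, "dy": -0.0383, "dz": -0.04, "wx": 0, "wy": 0, "wz": 0}, {"claw": 0.03, "dx": 0.0346, "dy": -0.0383, "dz": 0, "wx": 0, "wy": 0, "wz": 0}, {"claw": 0.03, "dx": 0.0346, "dy": -0.0383, "dz": 0, "wx": 0, "wy": 0, "wz": 0}, {"claw": 0.03, "dx": 0.0346, "dy": -0.0383, "dz": 0, "wx": 0, "wy": 0, "wz": 0}, {"claw": 0.03, "dx": 0.0346, "dy": -0.0383, "dz": 0, "wx": 0, "wy": 0, "wz": 0}, {"claw": 0.03, "dx": 0.0346, "dy": -0.0383, "dz": 0, "wx": 0, "wy": 0, "wz": 0}, {"claw": 0.03, "dx": 0.0346, "dy": -0.0383, "dz": 0, "wx": 0, "wy": 0, "wz": 0}, {"claw": 0.03, "dx": 0.0346, "dy": -0.0383, "dz": 0, "wx": 0, "wy": 0, "wz": 0}, {"claw": 0.03, "dx": 0, "dy": 0, "dz": 0, "wx": 0, "wy": 0, "wz": -10}, {"claw": 0.03, "dx": 0, "dy": 0, "dz": 0, "wx": 0, "wy": 0, "wz": -10}, {"claw": 0.03, "dx": 0, "dy": 0, "dz": 0, "wx": 0, "wy": 0, "wz": -10}, {"claw": 0.03, "dx": 0, "dy": 0, "dz": 0, "wx": 0, "wy": 0, "wz": -10}, {"claw": 0.03, "dx": 0, "dy": 0, "dz": 0, "wx": 0, "wy": 0, "wz": -10}, {"claw": 0.03, "dx": 0, "dy": 0, "dz": 0, "wx": 0, "wy": 0, "wz": -10}, {"claw": 0.03, "dx": 0, "dy": 0, "dz": 0, "wx": 0, "wy": 0, "wz": -10}, {"claw": 0.03, "dx": 0, "dy": 0, "dz": 0, "wx": 0, "wy": 0, "wz": -3.8}, {"claw": 0.03, "dx": 0, "dy": 0, "dz": 0, "wx": 0, "wy": 0, "wz": 0}]}}

```text
t: 5.45
eef_pos: [0.5207, 0.1111, 0.2448]
tool_rot: [0.0, 0.586, 0.811, -0.0]
contact_force: [-0.7, 0.1, -0.9]
gripper_width: 0.508
grasp_force: 31.3
```

```bash
python3 - <<'E'
from h import *
snap('wrist','w3')
W=cloud('w3');z=W[...,2]
print(z[::24,::32].round(3))
E
```

```text
[[ 0.085  0.049  0.    -0.     0.001 -0.001 -0.001  0.001 -0.002 -0.001
  -0.001 -0.002 -0.001 -0.003 -0.001  0.   ]
 [ 0.082  0.046 -0.002 -0.001 -0.002  0.002 -0.002 -0.002 -0.002 -0.
   0.001 -0.001 -0.002 -0.002  0.    -0.   ]
 [ 0.08   0.042 -0.    -0.001 -0.    -0.001 -0.002 -0.001 -0.002 -0.001
  -0.002  0.002 -0.001 -0.001 -0.001 -0.002]
 [ 0.079  0.039 -0.002 -0.001 -0.001 -0.    -0.003  0.009  0.01   0.011
  -0.    -0.001 -0.001 -0.001 -0.001 -0.001]
 [ 0.077  0.033 -0.001 -0.001 -0.003 -0.     0.     0.01   0.037  0.019
  -0.001 -0.001 -0.001 -0.001 -0.    -0.001]
 [ 0.073  0.03  -0.    -0.001 -0.001 -0.001 -0.001  0.011  0.02   0.043
  -0.001 -0.001 -0.001 -0.001  0.    -0.   ]
 [ 0.071  0.024 -0.002 -0.001 -0.002 -0.    -0.002  0.008  0.02   0.01
  -0.001 -0.001 -0.001 -0.001 -0.001  0.   ]
 [ 0.069  0.019 -0.    -0.001 -0.001 -0.    -0.001  0.009  0.019  0.01
  -0.    -0.    -0.001 -0.    -0.002 -0.001]
 [ 0.064  0.013 -0.001 -0.002 -0.    -0.001 -0.002  0.02   0.02   0.011
  -0.001 -0.001  0.    -0.001 -0.002 -0.001]
 [ 0.062  0.011  0.004  0.    -0.002  0.    -0.001  0.02   0.02   0.01
   0.001 -0.    -0.001 -0.002 -0.001 -0.   ]
 [ 0.066 -0.001 -0.    -0.001  0.004  0.002  0.     0.217  0.218  0.217
  -0.    -0.001 -0.001  0.012  0.011  0.001]
 [ 0.053 -0.001 -0.002 -0.002  0.005  0.005  0.237  0.239  0.239  0.239
   0.23   0.    -0.001 -0.001 -0.    -0.002]
 [ 0.049 -0.     0.    -0.001  0.005  0.248  0.247  0.245  0.245  0.244
   0.253 -0.    -0.    -0.001  0.    -0.   ]
 [ 0.044  0.001 -0.001  0.271  0.006  0.268  0.25   0.244  0.245  0.245
   0.268  0.268  0.269 -0.001 -0.    -0.   ]
 [ 0.    -0.001  0.279  0.28   0.273  0.279  0.254  0.019  0.129  0.005
   0.286  0.28   0.274  0.28   0.     0.016]
 [-0.002  0.289  0.288  0.278  0.276  0.294  0.005  0.005  0.005  0.005
   0.294  0.293  0.276  0.288  0.288  0.034]]
```

View pics/w3.png

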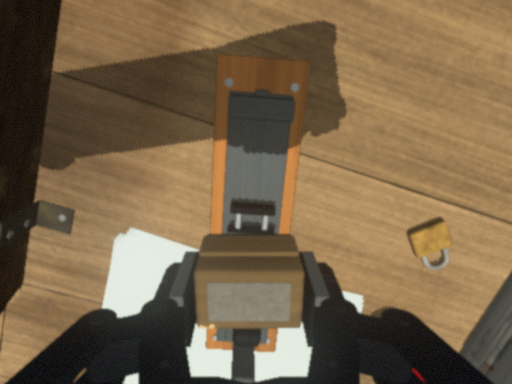

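```bash
python3 - <<'E'
from h import *
W=cloud('w3');z=W[...,2]
roi=np.zeros(z.shape,bool); roi[40:232,195:325]=1
mj=roi&(z>.034)&(z<.055); mj[150:]=0
mp=roi&(z>.03)&(z<.055); mp[:150]=0
print('fixed',mj.sum(),rect(W,mj)); print('mov',mp.sum(),rect(W,mp))
bo=roi&(z>.005)&(z<.06); bo[:50]=0
B=W[bo][:,:2]; ang=np.radians(108.3)
for it in range(3):
    x=np.array([np.cos(ang),np.sin(ang)]);y=np.array([-x[1],x[0]])
    a=B@x;b=B@y; bins=np.arange(a.min()+.01,a.max()-.01,.004)
    mid=[((lambda s:(np.percentile(s,2)+np.percentile(s,98))/2)(b[(a>=k)&(a<k+.004)])) for k in bins]
    f=np.polyfit(bins+.002,mid,1); ang+=np.arctan(f[0]); print(np.degrees(ang),np.mean(mid))
x=np.array([np.cos(ang),np.sin(ang)]);y=np.array([-x[1],x[0]])
c=np.mean(mid)
fj=(W[mj][:,:2]@x); print('fixed x',np.percentile(fj,[2,50,98]),np.percentile(W[mj][:,:2]@y,[2,98]),'z',np.percentile(z[mj],[50,90]))
pj=(W[mp][:,:2]@x); print('pad x',np.percentile(pj,[2,50,98]),'y',np.percentile(W[mp][:,:2]@y,[2,98]),'front board',np.percentile(a,99))
s=np.percentile(fj,2)-.023; print('seat',s*x+c*y)
o=get_obs(); p=o['eef_pos'][:2]; print('tcp in seat', p@x-s,p@y-c)
q=o['tool_rot'];R=Ro.from_quat(np.r_[q[1:],q[0]]).as_matrix(); print('tool y yaw',np.degrees(np.arctan2(R[1,1],R[0,1])))
S=roi*0; S=np.zeros(z.shape,bool); S[275:335,200:310]=1; S&=(abs(z-.2445)<.004); print('stamp',rect(W,S), z[235:280:4,250].round(3))
# handle/trigger from top cam
T=cloud('top0','top'); t=T[...,2]; m=(t>.115)&(t<.14); m[:200]=0;m[240:]=0;m[:,:225]=0;m[:,285:]=0
H=T[m][:,:2]; h=H@x-s; print('grips x', np.round(np.sort(h)[::max(1,len(h)//25)],3), 'y',np.percentile(H@y-c,[2,50,98]))
E
```

```text
fixed 1611 (array([513.1, 171.4]), array([60., 26.]), 14.3)
mov 776 (array([540.9,  61.5]), array([49.4, 27.8]), 13.7)
104.11750115565651 -0.5374973819640564
104.14374761690246 -0.539274830895415
104.15433138100043 -0.5392734366503215
fixed x [0.02836963 0.03884414 0.0514564 ] [-0.56773218 -0.51092208] z [0.04313643 0.04417847]
pad x [-0.08586361 -0.06564538 -0.05913346] y [-0.56105348 -0.51700297] front board 0.08127282240100303
seat [0.52158834 0.13707762]
tcp in seat -0.024962364849948196 0.00718397294515194
tool y yaw 18.266670885223007
stamp (array([523.5, 109.6]), array([43.8, 26.9]), 18.3) [0.209 0.216 0.22  0.225 0.228 0.229 0.232 0.237 0.242 0.244 0.244 0.245]
grips x [-0.205 -0.203 -0.202 -0.2   -0.199 -0.198 -0.197 -0.196 -0.195 -0.194
 -0.193 -0.192 -0.191 -0.155 -0.154 -0.153 -0.152 -0.151 -0.151 -0.149
 -0.149 -0.148 -0.147 -0.146 -0.145 -0.144 -0.143 -0.142 -0.141 -0.14 ] y [-0.00638482  0.00547502  0.01576508]
```

Request:
{"fn": "drive_tool", "kwargs": {"increments": [{"claw": 0.03, "dx": 0, "dy": 0, "dz": 0, "wx": 0, "wy": 0, "wz": 4.1}, {"claw": 0.03, "dx": 0.023, "dy": 0.006, "dz": 0, "wx": 0, "wy": 0, "wz": 0}, {"claw": 0.03, "dx": 0, "dy": 0, "dz": 0.05, "wx": 0, "wy": 0, "wz": 0}, {"claw": 0.03, "dx": 0, "dy": 0, "dz": 0.05, "wx": 0, "wy": 0, "wz": 0}, {"claw": 0.03, "dx": 0, "dy": 0, "dz": 0.05, "wx": 0, "wy": 0, "wz": 0}, {"claw": 0.03, "dx": 0, "dy": 0, "dz": 0.025, "wx": 0, "wy": 0, "wz": 0}, {"claw": 0.03, "dx": 0, "dy": 0, "dz": 0.008, "wx": 0, "wy": 0, "wz": 0}, {"claw": 0.03, "dx": 0, "dy": 0, "dz": 0, "wx": 0, "wy": 0, "wz": 0}, {"claw": 0.03, "dx": 0, "dy": 0, "dz": 0, "wx": 0, "wy": 0, "wz": 0}]}}

```text
t: 6.62
eef_pos: [0.522, 0.1354, 0.063]
tool_rot: [0.001, 0.614, 0.789, 0.001]
contact_force: [0.1, 0.4, -0.9]
gripper_width: 0.51
grasp_force: 31.3
```

```bash
python3 - <<'E'
from h import *
snap('wrist','w4'); snap('side','s4')
a=cv2.imread('pics/w4.png'); b=cv2.imread('pics/s4.png')[120:270,140:320]
b=cv2.resize(b,(460,384),interpolation=3); cv2.imwrite('pics/c4.png',cv2.resize(np.hstack([a,b]),(800,316),interpolation=3))
W=cloud('w4');z=W[...,2]; print(z[40:340:8,250].round(3))
E
```

```text
[-0.001 -0.001 -0.002 -0.002 -0.002 -0.001  0.009  0.008  0.009  0.009
  0.01   0.01   0.01   0.01   0.009  0.035  0.034  0.04   0.044  0.043
  0.044  0.044  0.043  0.019  0.019  0.035  0.043  0.048  0.057  0.063
  0.062  0.064  0.064  0.062  0.063  0.063  0.019  0.021]
```

View pics/c4.png

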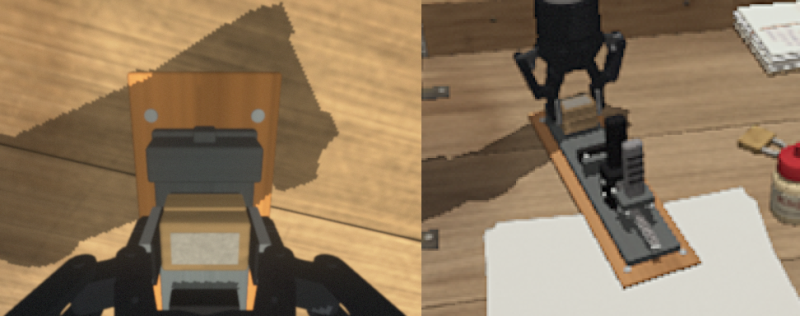

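The stamp (centre about px 205,235) hangs straight between the fixed jaw (rows 135–180) and the moving jaw (row about 295), centred across the bed. Next I check the offsets.

```bash
python3 - <<'E'
from h import *
W=cloud('w4');z=W[...,2]; an=np.radians(104.15); x=np.array([np.cos(an),np.sin(an)]);y=np.array([-x[1],x[0]])
m=np.zeros(z.shape,bool); m[150:225,150:350]=1; j=m&(abs(z-.043)<.004); j[226:]=0
s=np.zeros(z.shape,bool); s[260:330,190:310]=1; s&=abs(z-.063)<.003
for n,k in(('jaw',j),('stamp',s)): print(n,rect(W,k),np.percentile(W[k][:,:2]@x,[1,50,99]),np.percentile(W[k][:,:2]@y,[1,99]))
E
```

```text
jaw (array([513.8, 169. ]), array([60.1, 20.4]), 14.5) [0.02861494 0.03921289 0.04807965] [-0.5684967  -0.51052787]
stamp (array([523.3, 134.5]), array([47.2, 29. ]), 14.9) [-0.01080761  0.00426012  0.01620641] [-0.56160994 -0.51801572]
```

Request:
{"fn": "drive_tool", "kwargs": {"increments": [{"claw": 0.03, "dx": 0, "dy": 0, "dz": 0.0045, "wx": 0, "wy": 0, "wz": 0}, {"claw": 0.03, "dx": 0, "dy": 0, "dz": 0.001, "wx": 0, "wy": 0, "wz": 0}, {"claw": 0.03, "dx": 0, "dy": 0, "dz": 0, "wx": 0, "wy": 0, "wz": 0}]}}

```text
t: 7.1
eef_pos: [0.5217, 0.1353, 0.0577]
tool_rot: [0.001, 0.614, 0.789, 0.0]
contact_force: [-3.3, -1.5, 15.4]
gripper_width: 0.512
grasp_force: 33.3
```

Request:
{"fn": "drive_tool", "kwargs": {"increments": [{"claw": 0.062, "dx": 0, "dy": 0, "dz": 0, "wx": 0, "wy": 0, "wz": 0}, {"claw": 0.062, "dx": 0, "dy": 0, "dz": 0, "wx": 0, "wy": 0, "wz": 0}, {"claw": 0.062, "dx": 0, "dy": 0, "dz": 0, "wx": 0, "wy": 0, "wz": 0}, {"claw": 0.062, "dx": 0, "dy": 0, "dz": -0.03, "wx": 0, "wy": 0, "wz": 0}, {"claw": 0.062, "dx": 0, "dy": 0, "dz": -0.05, "wx": 0, "wy": 0, "wz": 0}, {"claw": 0.085, "dx": 0, "dy": 0, "dz": -0.05, "wx": 0, "wy": 0, "wz": 0}, {"claw": 0.085, "dx": 0, "dy": 0, "dz": -0.05, "wx": 0, "wy": 0, "wz": 0}, {"claw": 0.085, "dx": -0.042, "dy": 0, "dz": -0.02, "wx": 0, "wy": 0, "wz": 10}, {"claw": 0.085, "dx": 0, "dy": 0, "dz": 0, "wx": 0, "wy": 0, "wz": 10}, {"claw": 0.085, "dx": 0, "dy": 0, "dz": 0, "wx": 0, "wy": 0, "wz": 10}, {"claw": 0.085, "dx": 0, "dy": 0, "dz": 0, "wx": 0, "wy": 0, "wz": 10}, {"claw": 0.085, "dx": 0, "dy": 0, "dz": 0, "wx": 0, "wy": 0, "wz": 10}, {"claw": 0.085, "dx": 0, "dy": 0, "dz": 0, "wx": 0, "wy": 0, "wz": 10}, {"claw": 0.085, "dx": 0, "dy": 0, "dz": 0, "wx": 0, "wy": 0, "wz": 10}, {"claw": 0.085, "dx": 0, "dy": 0, "dz": 0, "wx": 0, "wy": 0, "wz": 10}, {"claw": 0.085, "dx": 0, "dy": 0, "dz": 0, "wx": 0, "wy": 0, "wz": 10}, {"claw": 0.085, "dx": 0, "dy": 0.05, "dz": 0, "wx": 0, "wy": 0, "wz": 0}, {"claw": 0.085, "dx": 0, "dy": 0.05, "dz": 0, "wx": 0, "wy": 0, "wz": 0}, {"claw": 0.085, "dx": 0, "dy": 0.027, "dz": 0, "wx": 0, "wy": 0, "wz": 0}, {"claw": 0.085, "dx": 0, "dy": 0, "dz": 0, "wx": 0, "wy": 0, "wz": 0}]}}

```text
t: 9.6
eef_pos: [0.5627, -0.0314, 0.2556]
tool_rot: [0.0, 0.993, 0.122, -0.0]
contact_force: [0.6, 0.3, 1.1]
gripper_width: 0.997
grasp_force: 0.0
```

```bash
python3 - <<'E'
from h import *
snap('wrist','w5')
W=cloud('w5');z=W[...,2]; an=np.radians(104.15); x=np.array([np.cos(an),np.sin(an)]);y=np.array([-x[1],x[0]])
o=get_obs(); p=o['eef_pos']; print(p, p[:2]@x,p[:2]@y, o['tool_rot'])
# grips: top faces
m=(z>.118)&(z<.14); n,l,st,c=cv2.connectedComponentsWithStats(m.astype(np.uint8))
for i in range(1,n):
    if st[i,4]>100:
        k=l==i; print(st[i],rect(W,k),np.percentile(W[k][:,:2]@x-p[:2]@x,[1,50,99]).round(4),np.percentile(W[k][:,:2]@y-p[:2]@y,[1,50,99]).round(4))
E
```

```text
[ 0.56246168 -0.02914888  0.25571607] -0.16576458173550015 -0.5382702920212168 [-1.67860978e-04  9.92359955e-01  1.23375778e-01 -3.29055488e-04]
[206 175  22  33 644] (array([558.8,  -7.7]), array([24.3, 16. ]), 13.5) [0.0137 0.0211 0.0293] [-0.0135 -0.0038  0.0092]
[272 176  19  30 506] (array([571.3, -54.9]), array([20.8, 13.9]), 16.6) [-0.034  -0.0268 -0.0204] [-0.0126 -0.0037  0.0075]
```

View pics/w5.png

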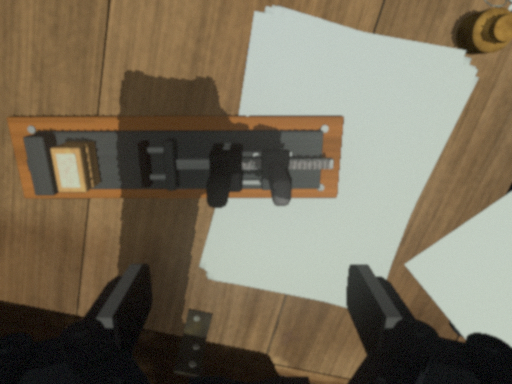

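Request:
{"fn": "drive_tool", "kwargs": {"newtons": 20, "increments": [{"claw": 0.085, "dx": 0.0025, "dy": 0.0024, "dz": 0.05, "wx": 0, "wy": 0, "wz": 0}, {"claw": 0.085, "dx": 0, "dy": 0, "dz": 0.05, "wx": 0, "wy": 0, "wz": 0}, {"claw": 0.085, "dx": 0, "dy": 0, "dz": 0.03, "wx": 0, "wy": 0, "wz": 0}, {"claw": 0.085, "dx": 0, "dy": 0, "dz": 0.0135, "wx": 0, "wy": 0, "wz": 0}, {"claw": 0.085, "dx": 0, "dy": 0, "dz": 0, "wx": 0, "wy": 0, "wz": 0}, {"claw": 0.07, "dx": 0, "dy": 0, "dz": 0, "wx": 0, "wy": 0, "wz": 0}, {"claw": 0.07, "dx": 0, "dy": 0, "dz": 0, "wx": 0, "wy": 0, "wz": 0}, {"claw": 0.06, "dx": 0, "dy": 0, "dz": 0, "wx": 0, "wy": 0, "wz": 0}, {"claw": 0.052, "dx": 0, "dy": 0, "dz": 0, "wx": 0, "wy": 0, "wz": 0}, {"claw": 0.044, "dx": 0, "dy": 0, "dz": 0, "wx": 0, "wy": 0, "wz": 0}, {"claw": 0.036, "dx": 0, "dy": 0, "dz": 0, "wx": 0, "wy": 0, "wz": 0}, {"claw": 0.036, "dx": 0, "dy": 0, "dz": 0, "wx": 0, "wy": 0, "wz": 0}, {"claw": 0.036, "dx": 0, "dy": 0, "dz": 0, "wx": 0, "wy": 0, "wz": 0}]}}

```text
t: 11.28
eef_pos: [0.5675, -0.0303, 0.1156]
tool_rot: [0.0, 0.992, 0.124, 0.002]
contact_force: [-4.5, 1.0, 16.3]
gripper_width: 0.441
grasp_force: 20.9
```

```bash
python3 - <<'E'
from h import *
snap('side','s6'); snap('top','t6')
b=cv2.imread('pics/s6.png')[120:270,140:320]; a=cv2.imread('pics/top0.png')
cv2.imwrite('pics/c6.png',cv2.resize(b,(720,600),interpolation=3))
E
```

```text
(no output)
```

View pics/c6.png

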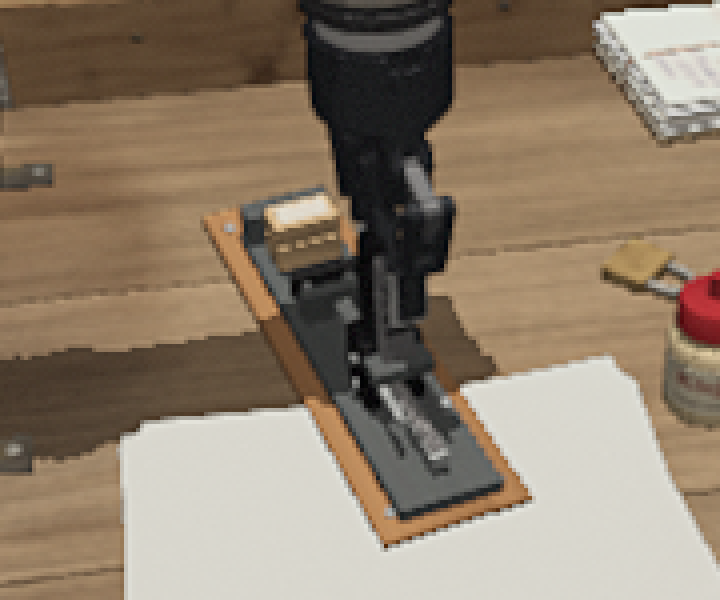

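The fingers hold both grips and the trigger is on its stop (38 mm). The stamp stands upright against the fixed jaw, and the moving jaw has advanced. Now the second stroke.

Request:
{"fn": "drive_tool", "kwargs": {"newtons": 20, "increments": [{"claw": 0.05, "dx": 0, "dy": 0, "dz": 0, "wx": 0, "wy": 0, "wz": 0}, {"claw": 0.06, "dx": 0, "dy": 0, "dz": 0, "wx": 0, "wy": 0, "wz": 0}, {"claw": 0.07, "dx": 0, "dy": 0, "dz": 0, "wx": 0, "wy": 0, "wz": 0}, {"claw": 0.07, "dx": 0, "dy": 0, "dz": 0, "wx": 0, "wy": 0, "wz": 0}, {"claw": 0.07, "dx": 0, "dy": 0, "dz": 0, "wx": 0, "wy": 0, "wz": 0}, {"claw": 0.062, "dx": 0, "dy": 0, "dz": 0, "wx": 0, "wy": 0, "wz": 0}, {"claw": 0.056, "dx": 0, "dy": 0, "dz": 0, "wx": 0, "wy": 0, "wz": 0}, {"claw": 0.05, "dx": 0, "dy": 0, "dz": 0, "wx": 0, "wy": 0, "wz": 0}, {"claw": 0.044, "dx": 0, "dy": 0, "dz": 0, "wx": 0, "wy": 0, "wz": 0}, {"claw": 0.036, "dx": 0, "dy": 0, "dz": 0, "wx": 0, "wy": 0, "wz": 0}, {"claw": 0.036, "dx": 0, "dy": 0, "dz": 0, "wx": 0, "wy": 0, "wz": 0}, {"claw": 0.036, "dx": 0, "dy": 0, "dz": 0, "wx": 0, "wy": 0, "wz": 0}]}}

```text
t: 12.88
eef_pos: [0.5666, -0.0303, 0.1146]
tool_rot: [0.0, 0.992, 0.124, 0.001]
contact_force: [-3.6, 0.1, 16.0]
gripper_width: 0.444
grasp_force: 20.8
```

```bash
cat > gap.py <<'E'
import sys
from h import *
snap('top',sys.argv[1])
W=cloud(sys.argv[1],'top');z=W[...,2]; an=np.radians(104.15); x=np.array([np.cos(an),np.sin(an)]);y=np.array([-x[1],x[0]])
X=W[...,:2]@x;Y=W[...,:2]@y+.5395
for lo in np.arange(-.12,.06,.004):
    k=(X>=lo)&(X<lo+.004)&(abs(Y)<.018)
    if k.sum(): print('%.3f:%.3f'%(lo,np.median(z[k])),end=' ')
E
python3 gap.py t7
```

```text
-0.120:0.437 -0.116:0.180 -0.112:0.183 -0.108:0.191 -0.104:0.188 -0.100:0.022 -0.096:0.022 -0.092:0.022 -0.088:0.020 -0.084:0.021 -0.080:0.021 -0.076:0.021 -0.072:0.021 -0.068:0.022 -0.064:0.034 -0.060:0.044 -0.056:0.044 -0.052:0.033 -0.048:0.021 -0.044:0.022 -0.040:0.021 -0.036:0.026 -0.032:0.038 -0.028:0.039 -0.024:0.054 -0.020:0.057 -0.016:0.058 -0.012:0.057 -0.008:0.059 -0.004:0.057 0.000:0.058 0.004:0.057 0.008:0.020 0.012:0.019 0.016:0.040 0.020:0.044 0.024:0.044 0.028:0.043 0.032:0.044 0.036:0.037 0.040:0.012 0.044:0.010 0.048:0.010 0.052:0.010 0.056:0.011
```

The pad is just short of the stamp, with about 8–10 mm left until it bears on the fixed jaw. The third stroke goes slower, at low force.

Request:
{"fn": "drive_tool", "kwargs": {"newtons": 20, "increments": [{"claw": 0.05, "dx": 0, "dy": 0, "dz": 0, "wx": 0, "wy": 0, "wz": 0}, {"claw": 0.06, "dx": 0, "dy": 0, "dz": 0, "wx": 0, "wy": 0, "wz": 0}, {"claw": 0.07, "dx": 0, "dy": 0, "dz": 0, "wx": 0, "wy": 0, "wz": 0}, {"claw": 0.07, "dx": 0, "dy": 0, "dz": 0, "wx": 0, "wy": 0, "wz": 0}, {"claw": 0.07, "dx": 0, "dy": 0, "dz": 0, "wx": 0, "wy": 0, "wz": 0}, {"claw": 0.064, "dx": 0, "dy": 0, "dz": 0, "wx": 0, "wy": 0, "wz": 0}, {"claw": 0.061, "dx": 0, "dy": 0, "dz": 0, "wx": 0, "wy": 0, "wz": 0}, {"claw": 0.058, "dx": 0, "dy": 0, "dz": 0, "wx": 0, "wy": 0, "wz": 0}, {"claw": 0.055, "dx": 0, "dy": 0, "dz": 0, "wx": 0, "wy": 0, "wz": 0}, {"claw": 0.052, "dx": 0, "dy": 0, "dz": 0, "wx": 0, "wy": 0, "wz": 0}, {"claw": 0.05, "dx": 0, "dy": 0, "dz": 0, "wx": 0, "wy": 0, "wz": 0}, {"claw": 0.048, "dx": 0, "dy": 0, "dz": 0, "wx": 0, "wy": 0, "wz": 0}, {"claw": 0.046, "dx": 0, "dy": 0, "dz": 0, "wx": 0, "wy": 0, "wz": 0}, {"claw": 0.044, "dx": 0, "dy": 0, "dz": 0, "wx": 0, "wy": 0, "wz": 0}, {"claw": 0.042, "dx": 0, "dy": 0, "dz": 0, "wx": 0, "wy": 0, "wz": 0}, {"claw": 0.04, "dx": 0, "dy": 0, "dz": 0, "wx": 0, "wy": 0, "wz": 0}, {"claw": 0.036, "dx": 0, "dy": 0, "dz": 0, "wx": 0, "wy": 0, "wz": 0}, {"claw": 0.036, "dx": 0, "dy": 0, "dz": 0, "wx": 0, "wy": 0, "wz": 0}, {"claw": 0.036, "dx": 0, "dy": 0, "dz": 0, "wx": 0, "wy": 0, "wz": 0}, {"claw": 0.036, "dx": 0, "dy": 0, "dz": 0, "wx": 0, "wy": 0, "wz": 0}]}}

```text
t: 15.42
eef_pos: [0.5665, -0.0305, 0.1148]
tool_rot: [0.0, 0.992, 0.124, 0.001]
contact_force: [-5.2, -0.7, 18.1]
gripper_width: 0.476
grasp_force: 17.8
```

```bash
python3 gap.py t8
```

```text
-0.120:0.435 -0.116:0.181 -0.112:0.187 -0.108:0.191 -0.104:0.190 -0.100:0.023 -0.096:0.020 -0.092:0.021 -0.088:0.021 -0.084:0.020 -0.080:0.023 -0.076:0.022 -0.072:0.022 -0.068:0.021 -0.064:0.021 -0.060:0.021 -0.056:0.022 -0.052:0.022 -0.048:0.022 -0.044:0.041 -0.040:0.045 -0.036:0.043 -0.032:0.021 -0.028:0.021 -0.024:0.022 -0.020:0.034 -0.016:0.040 -0.012:0.052 -0.008:0.059 -0.004:0.058 0.000:0.059 0.004:0.059 0.008:0.058 0.012:0.059 0.016:0.058 0.020:0.044 0.024:0.044 0.028:0.044 0.032:0.045 0.036:0.043 0.040:0.022 0.044:0.010 0.048:0.009 0.052:0.009 0.056:0.011
```

Request:
{"fn": "drive_tool", "kwargs": {"newtons": 25, "increments": [{"claw": 0.036, "dx": 0, "dy": 0, "dz": 0, "wx": 0, "wy": 0, "wz": 0}, {"claw": 0.036, "dx": 0, "dy": 0, "dz": 0, "wx": 0, "wy": 0, "wz": 0}, {"claw": 0.036, "dx": 0, "dy": 0, "dz": 0, "wx": 0, "wy": 0, "wz": 0}, {"claw": 0.036, "dx": 0, "dy": 0, "dz": 0, "wx": 0, "wy": 0, "wz": 0}]}}

```text
t: 15.98
eef_pos: [0.5665, -0.0306, 0.1151]
tool_rot: [0.001, 0.992, 0.124, 0.001]
contact_force: [-7.2, -0.5, 20.9]
gripper_width: 0.436
grasp_force: 25.2
```

```bash
python3 - <<'E'
from h import *
snap('top','t9'); snap('side','s9')
an=np.radians(104.15); x=np.array([np.cos(an),np.sin(an)]);y=np.array([-x[1],x[0]])
for f in('t7','t8','t9'):
    W=cloud(f,'top');z=W[...,2];X=W[...,:2]@x;Y=W[...,:2]@y+.5395
    g=lambda lo,hi,a,b:(lambda k:(np.median(X[k]).round(4),k.sum()))((X>lo)&(X<hi)&(abs(Y)<.018)&(z>a)&(z<b))
    s=(X>-.03)&(X<.03)&(abs(Y)<.04)&(z>.053)&(z<.065)
    print(f,'body',g(-.075,-.028 if f!='t7' else -.046,.038,.05),'pad',g(-.03 if f!='t7' else -.045,-.005 if f!='t7' else -.026,.03,.047),'fix',g(.017,.045,.039,.05),'stamp',rect(W,s))
a=cv2.imread('pics/s9.png')[120:270,140:320];b=cv2.imread('pics/t9.png')[200:260,150:222]
cv2.imwrite('pics/c9.png',np.hstack([cv2.resize(a,(420,350),interpolation=3),cv2.resize(b,(380,350),interpolation=3)]))
E
```

```text
t7 body (np.float64(-0.0567), np.int64(58)) pad (np.float64(-0.0313), np.int64(54)) fix (np.float64(0.0267), np.int64(104)) stamp (array([521.1, 121.7]), array([44.3, 28.1]), 14.2)
t8 body (np.float64(-0.0383), np.int64(53)) pad (np.float64(-0.0152), np.int64(64)) fix (np.float64(0.0286), np.int64(100)) stamp (array([517.7, 134.3]), array([44.8, 27.7]), 13.2)
t9 body (np.float64(-0.039), np.int64(58)) pad (np.float64(-0.0166), np.int64(63)) fix (np.float64(0.0267), np.int64(98)) stamp (array([518.1, 132.8]), array([43.7, 27.6]), 12.7)
```

View pics/c9.png

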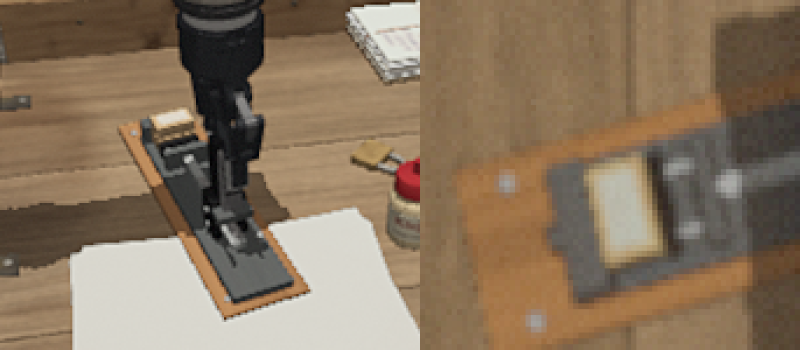

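The stamp stands upright and flush against the fixed jaw with the pad pressing its long side. The trigger is held on its stop with the pad compressed a few mm, so I hand in.

```bash
python3 -c "
from station import *
print(hand_in())"
```

```text
the job is handed in; nothing more can be done
None
```

I handed the job in at about 16 s: the stamp stands upright against the fixed jaw, the trigger is held at 25 N, and the pad is compressed roughly 3–6 mm by estimate. The judge returned no verdict.

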